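# Open the fuse box's push-latch hatch

## Task

The fuses under the orange hatch need checking: gently press that hatch down (a white pad marks the spot) until its push latch lets go, and let it pop ajar. Then push the popped hatch up and back until it stands about upright, and leave it standing open by itself with the latch still popped out. Pinch or lift nothing, neither the hatch nor the things lying round the boxes, do not shift those, and leave the blue hatch shut.

Things in the scene. Friction and masses are not known exactly. Their poses are not given: they have to be found in the camera images.
- box_orange: bench fuse box with the orange hatch: grey housing 140 x 140 mm, 84 mm tall, orange plate and green pilot lamp on its front; fastened to the table. Origin: centre of its underside; its -x axis is the front, which faces roughly to the robot, and the hatch's hinge lies along its y axis at the back. The housing's side walls stand 84 mm high, 118 mm apart, either side of the hatch; the front wall is only 58 mm high, so the hatch's front edge is free.
- hatch_orange (a joint): orange hatch angle, rad: 0 closed (flush, level), negative when pressed down (at most -0.16), about 0.7 when its latch has just popped it ajar, 1.57 upright, stop at 1.75. The hatch is a flat lid 108 mm wide, 87 mm from hinge to front edge, 6 mm thick, with a slippery polished steel bar 6 mm thick along the front edge, its top 82 mm above the table when closed. The hinge has enough friction (0.035 N m) that the hatch stays at any angle where it is left.
- latch_orange (a joint): push-push latch under the orange hatch, m: plunger height, about 0 latched, 0.042 popped out, negative while pressed (stop at -0.0075). Press the hatch near its white pad until the plunger is past -0.006 (the pad goes down about 8 mm; 5 to 7 N; firm stop just beyond) and let go: the plunger, 52 mm in front of the hinge, rises within a second and lifts the hatch ajar. It follows the finger up. A second full press latches it down again.
- hatch_orange_pad (a point): centre of the round white thumb pad, 26 mm across, on the orange hatch's top, 62 mm in front of the hinge; 83 mm above the table when closed; moves with the hatch
- hatch_orange_edge (a point): middle of the orange hatch's free front edge, 87 mm from the hinge; moves with the hatch; when ajar it stands about 55 mm above the hinge, and the hatch can be swung up by pushing against this edge, level towards the hinge (under 2 N); keep only some 15 mm of the fingertips below the edge and follow its arc, or it rides up the fingers to the gripper's body and jams
- hatch_orange_hinge (a point): middle of the orange hatch's hinge line, 80 mm above the table; fixed to the box
- box_blue: bench fuse box with the blue hatch: grey housing 140 x 140 mm, 84 mm tall, blue plate and green pilot lamp on its front; fastened to the table. Origin: centre of its underside; its -x axis is the front, which faces roughly to the robot, and the hatch's hinge lies along its y axis at the back. The housing's side walls stand 84 mm high, 118 mm apart, either side of the hatch; the front wall is only 58 mm high, so the hatch's front edge is free.
- hatch_blue (a joint): blue hatch angle, rad: 0 closed (flush, level), negative when pressed down (at most -0.16), about 0.7 when its latch has just popped it ajar, 1.57 upright, stop at 1.75. The hatch is a flat lid 108 mm wide, 87 mm from hinge to front edge, 6 mm thick, with a slippery polished steel bar 6 mm thick along the front edge, its top 82 mm above the table when closed. The hinge has enough friction (0.035 N m) that the hatch stays at any angle where it is left.
- latch_blue (a joint): push-push latch under the blue hatch, m: plunger height, about 0 latched, 0.042 popped out, negative while pressed (stop at -0.0075). Press the hatch near its white pad until the plunger is past -0.006 (the pad goes down about 8 mm; 5 to 7 N; firm stop just beyond) and let go: the plunger, 52 mm in front of the hinge, rises within a second and lifts the hatch ajar. It follows the finger up. A second full press latches it down again.
- hatch_blue_pad (a point): centre of the round white thumb pad, 26 mm across, on the blue hatch's top, 62 mm in front of the hinge; 83 mm above the table when closed; moves with the hatch
- hatch_blue_edge (a point): middle of the blue hatch's free front edge, 87 mm from the hinge; moves with the hatch; when ajar it stands about 55 mm above the hinge, and the hatch can be swung up by pushing against this edge, level towards the hinge (under 2 N); keep only some 15 mm of the fingertips below the edge and follow its arc, or it rides up the fingers to the gripper's body and jams
- hatch_blue_hinge (a point): middle of the blue hatch's hinge line, 80 mm above the table; fixed to the box
- tape: bystander, loose: yellow tape measure lying on its side, 68 x 80 x 38 mm; origin at the centre of its underside
- torch: bystander, loose: black torch with a red cap, lying, 36 x 137 x 36 mm; origin at the centre of its underside
- charger: bystander, loose: black charger brick, 85 x 45 x 33 mm; origin at the centre of its underside
- screwdriver: bystander, loose: screwdriver with a red handle, lying, 28 x 210 x 28 mm; origin at the centre of its underside
- cup: bystander, loose: small brown cup, 52 mm across, 46 mm tall; origin at the centre of its underside
- grey_case: bystander, loose: plain grey case, 60 x 130 x 35 mm; origin at the centre of its underside

How it is judged (in metres and radians):
On the way, in this order (a step that is already met when the one before it is completed fails the run):
1. the fingers press the orange hatch down below flush (value of joint hatch_orange below -0.05 rad and contact force between the fingers and hatch_orange above 0.5 N), for 0.04 s.
2. the latch has popped and the hatch stands ajar (value of joint latch_orange above 0.035 m and value of joint hatch_orange above 0.45 rad), for 0.2 s.
3. the hatch has been swung up to about upright (value of joint hatch_orange above 1.3 rad), for 0.2 s.
At the end, for the whole second after the job is handed in: The orange hatch stands at 1.3 rad (75 degrees) or more from closed, at rest and untouched, its latch plunger popped out (over 35 mm); the blue hatch is still latched shut (within 0.04 rad of flush); no loose bystander lies more than 20 mm from where it was (value of joint hatch_orange above 1.3 rad and value of joint latch_orange above 0.035 m and velocity of joint hatch_orange between -0.05 and 0.05 rad/s and value of joint hatch_blue between -0.04 and 0.04 rad and value of joint latch_blue below 0.004 m and linear speed of each of tape, torch, charger, screwdriver, cup, grey_case below 0.02 m/s and distance of each of tape, torch, charger, screwdriver, cup, grey_case from where it was at the start of the episode below 0.02 m).
It fails at once if the blue hatch is pressed or opened (value of joint hatch_blue below -0.05 rad or value of joint hatch_blue above 0.08 rad or value of joint latch_blue above 0.006 m).
It fails at once if a hatch or box is struck or forced with more than 40 N (contact force between any of the arm, the fingers and box_orange above 40 N or contact force between any of the arm, the fingers and box_blue above 40 N).
It fails at once if a bystander is shifted, lifted or carried by more than 20 mm (distance of any of tape, torch, charger, screwdriver, cup, grey_case from where it was at the start of the episode above 0.02 m).
It fails at once if the orange hatch is pinched: the fingers press on its upper and its under side at once (contact force between the fingers and hatch_orange_c0 above 2 N and contact force between the fingers and hatch_orange_c1 above 2 N).
It also fails if it takes over 48 s, if anything falls off the work surface, if the arm or the gripper's body presses on something with over 40 N, if the wrist force passes 120 N, or if a joint passes its speed limit or range.

## Robot

A 7-joint arm with a two-finger parallel gripper is mounted at the origin on a cart in front of the work surface, level with it; the furniture and walls round the work are solid. World frame = base frame: x ahead of the robot, y to its left, z up, the work surface at z = 0. Lengths are in mm, angles in rad, forces in N, time in s.
With the tool pointing down it reaches from about 400 to 875 mm from the base axis. Payload 4.4 kg.
Tool frame: the origin (TCP) lies midway between the tips of the shut fingers; the grasp point (between the pads) lies 19 mm behind it; x points along the fingers, y is the direction in which the jaws open and shut, and the axes are right-handed (so a half turn about x gives the same grasp; the last joint's range is limited). The gripper opens to 85 mm and grips with 20 to 120 N. Pads are 22 mm wide; open, the fingers measure 114 mm over their backs; the gripper's body (76 mm by 85 mm) begins 54 mm behind the grasp point. The pads swing forward as they close: fully open they stand 13 mm farther back than shut.
Start: joints at [1.22, 0.628, 0.038, 1.517, -0.027, 0.996, -0.02], TCP at [182.655, -623.823, 231.313] pointing down, gripper open.
Joint ranges: [-3.06, 3.06], [-0.37, 2.12], [-1.25, 1.32], [0.18, 2.47], [-1.1, 4.24], [0.23, 1.98], [-2.94, 2.94]. Speed limits (rad/s): [2.57, 2.57, 3.14, 3.14, 3.14, 3.14, 3.14].

## Interface

Orientations are given as [roll, pitch, yaw] about the fixed x, y, z axes, in that order (R = Rz(yaw) Ry(pitch) Rx(roll)).
In Python, from cell import ctrl gives the robot as it stands.
- The arm moves only by the tool arm_command, never from a script. Its argument "series" is a list of rows, each a list of 7 numbers: the opening, from 0 (shut) to 1 (fully open), then the shift along the world's x, y, z in cm, then the turn, a rotation vector about the world's x, y, z in degrees. In form: [[claw, x, y, z, rx, ry, rz], ...]. A call has 1 to 20 rows; each row shifts and turns the commanded pose from where the row before left it; what a row does not reach is not made up. A row lasts 1/12 s, in which the tool goes at most 41.7 mm and 7.16 degrees, less where a joint would pass 70% of its speed; a pose out of reach is approached as far as the arm can. A call with a gripper value outside its range is refused whole. The fingers move at their own pace and stop on an object; the grip force is fixed at half the most. Time passes only in rows, so rows that do not move let the fingers close. It gives the time, the measured TCP pose, the force and the opening at its end, in the units of the state.
- ctrl.read_state(): the state, without advancing time (a new reading comes with each control period).
- ctrl.get_image(name): name is "side" or "top" or "wrist"; returns the picture (384x512x3 uint8, blue, green, red); there is no depth.
- ctrl.calibration(name): a dict with "fovy" (degrees; the focal length in pixels is half the picture's height over the tangent of half this angle, whatever the lens; pixels are square), "cx", "cy" (the principal point, pixels), "cam_to_world" (4x4, takes a point from camera to world coordinates); the wrist camera has in their place "T_tool_cam" (4x4, takes a point from camera to tool coordinates, whose origin is the TCP and whose axes are the tool frame's). Camera axes: x right, y up, looking along -z (the intrinsics and any distortion apply to the point x, -y, -z); pixel columns grow to the right and rows downward; lengths in mm; the calibration is good to about 2 mm. The wrist camera is an equidistant fisheye: a pixel r from the principal point sees the ray r / f radians off the axis. A picture is of the moment at which its call begins: read the wrist's pose just before it. calibration takes no time and is no camera call.
- ctrl.finish_job(): hands the job in, once; it reports no verdict.
Trained networks look in the newest picture that a camera, given by its name, has taken for a name from the list of things; names that differ only in an ending like _2 or _b are one class to them, and where a whole thing is asked for, a point or a joint stands for the part that bears it (a point fixed in the world has none). Each returns a list of dicts, best first, with "conf" (0 to 1); they miss things now and then, are a little off and sometimes report something else, mostly with a low value. They report only what shows in the picture. A call takes as long as a camera call.
- ctrl.spot_in(label, camera): "centre" ([x, y, z] in mm, in world coordinates, good to about 4 mm: the middle of the surface that is visible of it).
The state is a dict: "clock": time; "qpos": joint angles; "qd": joint speeds; "tau": joint torques, N m; "eef_pos": TCP position; "tool_rot": TCP orientation; "force": force on the tool from outside, world axes, zero at the start; "torque": the same for the moment, N m; "width": finger opening in mm.
Only numpy, scipy, OpenCV 4.12 (cv2) and the standard library are available. Lean on these libraries where they do the work, as an engineer would, in place of code of your own. Each camera call takes 0.05 s, during which the arm holds its last target.

## Working session

There is one attempt and no reset: what is moved stays moved. The work goes in short steps, Python scripts to look and compute and a tool call to move; the robot and the scene stay as the last step left them, time stands still between calls to the robot, and variables do not carry over. Pictures are saved under pics/ and viewed, and the job is handed in when it is done.

Besides the shell and the picture viewer there is one more tool, called after "Request:" in YAML: its name, and indented under it one key for each argument. arm_command: Moves the arm, as the interface text tells. Its arguments: {"type":"object","properties":{"series":{"type":"array"}},"required":["series"]}

```bash
mkdir -p pics; ls; python3 - <<'E'
from cell import ctrl
import cv2
s=ctrl.read_state(); print(s)
for n in ["side","top"]:
    im=ctrl.get_image(n); cv2.imwrite(f"pics/{n}0.png",im)
for n in ["side","top"]:
    for l in ["hatch_orange_pad","hatch_blue_pad","box_orange","box_blue","hatch_orange","hatch_orange_edge"]:
        print(n,l,ctrl.spot_in(l,n)[:3])
print(ctrl.read_state()["clock"])
E
```

```text
pics
{'clock': 0.0, 'qpos': array([ 1.22022342,  0.62933131,  0.0384604 ,  1.51836081, -0.02698051,
        0.99631818, -0.02002664]), 'qd': array([-0.00246455, -0.0001998 ,  0.00027184,  0.00020677,  0.00078686,
       -0.00114046,  0.00058372]), 'tau': array([ 9.71547706e-05, -5.63389850e+01,  1.22619320e+00, -1.93437320e+01,
        1.10015788e-02,  1.04778731e-02,  1.80682298e-05]), 'eef_pos': array([ 182.44673576, -623.21688772,  230.40135249]), 'tool_rot': array([-1.54365261,  1.56889717,  1.88268216]), 'force': array([-0.32705476,  0.69625606,  0.76909334]), 'torque': array([-0.0197887 ,  0.01712737,  0.04998541]), 'width': 85.45265351196515}
side hatch_orange_pad [{'centre': [568.2, -113.0, 81.4], 'conf': 0.94}]
side hatch_blue_pad [{'centre': [536.3, 186.5, 85.9], 'conf': 0.72}]
side box_orange [{'centre': [565.6, -66.9, 68.0], 'conf': 0.58}, {'centre': [495.0, 373.5, 26.8], 'conf': 0.22}]
side box_blue [{'centre': [530.2, 232.2, 78.2], 'conf': 0.66}]
side hatch_orange [{'centre': [575.2, -116.3, 84.2], 'conf': 0.76}, {'centre': [495.0, 378.0, 23.1], 'conf': 0.48}]
side hatch_orange_edge [{'centre': [567.1, -110.8, 81.1], 'conf': 0.83}, {'centre': [562.9, -63.9, 66.4], 'conf': 0.34}]
top hatch_orange_pad [{'centre': [572.9, -115.1, 81.8], 'conf': 0.64}, {'centre': [530.4, 181.6, 78.0], 'conf': 0.17}]
top hatch_blue_pad [{'centre': [541.1, 183.1, 81.5], 'conf': 0.47}]
top box_orange [{'centre': [562.0, -122.7, 79.8], 'conf': 0.79}, {'centre': [573.3, -115.5, 81.5], 'conf': 0.49}]
top box_blue [{'centre': [530.1, 175.0, 82.2], 'conf': 0.88}, {'centre': [567.5, -119.3, 80.8], 'conf': 0.49}]
top hatch_orange [{'centre': [573.3, -115.4, 84.7], 'conf': 0.78}]
top hatch_orange_edge [{'centre': [568.0, -120.9, 81.8], 'conf': 0.71}, {'centre': [351.3, 245.3, 31.9], 'conf': 0.17}]
0.7
```

View pics/side0.png

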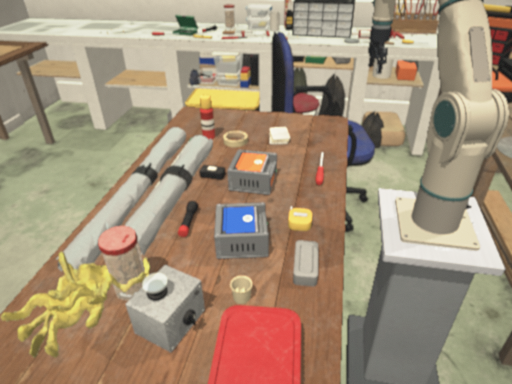

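View pics/top0.png

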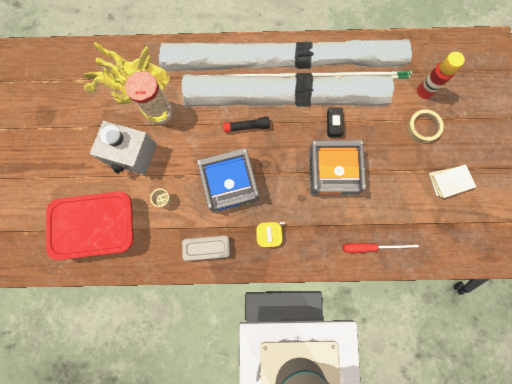

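```bash
cat > h.py <<'E'
import numpy as np, cv2
from cell import ctrl
def w2p(P,n):
    c=ctrl.calibration(n); T=np.array(c["cam_to_world"]); f=192/np.tan(np.radians(c["fovy"])/2)
    p=np.linalg.inv(T)@np.append(P,1); return np.array([c["cx"]+f*p[0]/-p[2], c["cy"]-f*p[1]/-p[2]])
def p2w(u,v,z,n):
    c=ctrl.calibration(n); T=np.array(c["cam_to_world"]); f=192/np.tan(np.radians(c["fovy"])/2)
    d=T[:3,:3]@np.array([(u-c["cx"])/f,-(v-c["cy"])/f,-1]); o=T[:3,3]; return o+d*(z-o[2])/d[2]
E
python3 - <<'E'
from h import *
print(ctrl.calibration("top").keys())
im=cv2.imread("pics/top0.png")
crop=im[130:210,295:385]; cv2.imwrite("pics/topc.png",cv2.resize(crop,None,fx=8,fy=8,interpolation=cv2.INTER_CUBIC)[:600])
hsv=cv2.cvtColor(im,cv2.COLOR_BGR2HSV)
m=cv2.inRange(hsv,(8,160,190),(22,255,255)); m[:130]=0;m[210:]=0;m[:,:295]=0;m[:,385:]=0
cs,_=cv2.findContours(m,cv2.RETR_EXTERNAL,cv2.CHAIN_APPROX_NONE)
for c in sorted(cs,key=cv2.contourArea)[-2:]:
    r=cv2.minAreaRect(c); b=cv2.boxPoints(r); print(r); print([p2w(*q,82,"top").round(1).tolist() for q in b])
sub=im[160:182,328:352].astype(int); w=(sub.min(2)>190); ys,xs=np.nonzero(w); print(len(xs),xs.mean()+328,ys.mean()+160,p2w(xs.mean()+328,ys.mean()+160,83,"top"))
print(p2w(338,168,82,"top")-p2w(337,168,82,"top"))
E
```

```text
dict_keys(['fovy', 'cx', 'cy', 'cam_to_world'])
((338.0, 162.0), (28.0, 40.0), 90.0)
[[616.5, -68.2, 82.0], [614.2, -177.7, 82.0], [535.3, -171.9, 82.0], [537.5, -64.2, 82.0]]
101 339.7722772277228 173.41584158415841 [ 543.22897877 -123.10407317   83.        ]
[-0.05541224 -2.7062336   0.        ]
```

View pics/topc.png

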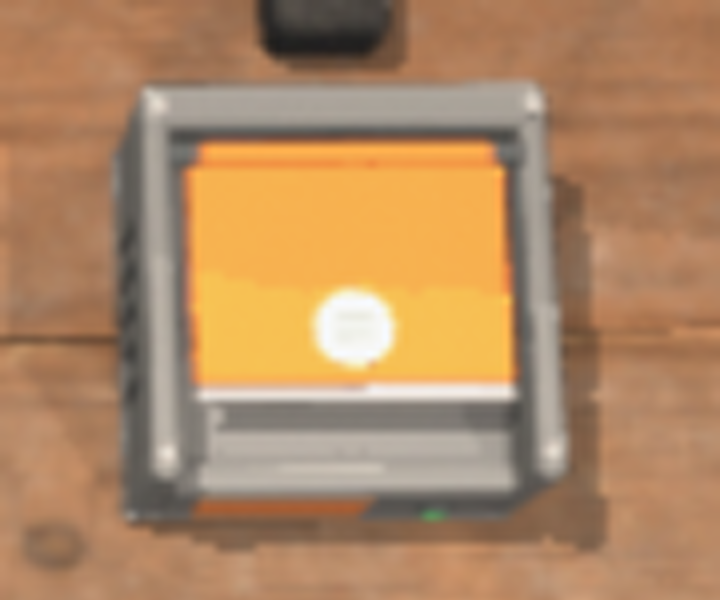

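```bash
python3 - <<'E'
from h import *
f=lambda x,y,z:p2w(295+x/8-.44,130+y/8-.44,z,"top")
for x,y,z in [(354,327,83),(187,165,80),(505,165,80),(193,398,82),(517,398,82),(155,103,84),(532,100,84),(165,455,84),(552,455,84)]: print(x,y,f(x,y,z).round(1))
for l in ["hatch_orange","hatch_orange_pad"]:
  for n in ("side","top"): pass
import itertools
for l in ["charger","tape","torch","screwdriver"]: print(l,[ (d['centre'],d['conf']) for d in ctrl.spot_in(l,"top")[:2]])
E
```

```text
354 327 [ 551.6 -121.    83. ]
187 165 [610.9 -68.1  80. ]
505 165 [ 608.6 -177.    80. ]
193 398 [528.3 -65.6  82. ]
517 398 [ 526.1 -174.5   82. ]
155 103 [632.1 -57.5  84. ]
532 100 [ 630.4 -186.8   84. ]
165 455 [508.4 -54.9  84. ]
552 455 [ 505.9 -184.1   84. ]
charger [([710.3, -131.3, 34.4], 0.62)]
tape [([389.5, 73.8, 31.6], 0.88)]
torch [([711.4, 125.5, 27.2], 0.83)]
screwdriver [([347.7, -186.5, 22.9], 0.9)]
```

```bash
python3 - <<'E'
from h import *
from scipy.spatial.transform import Rotation as R
s=ctrl.read_state(); print(R.from_euler('xyz',s['tool_rot']).as_matrix().round(3), s['eef_pos'],s['clock'])
E
```

```text
[[ 0.     0.281 -0.96 ]
 [ 0.    -0.96  -0.281]
 [-1.    -0.    -0.   ]] [ 182.71248178 -623.79595799  231.30024299] 0.9
```

Request:
arm_command:
  series:
    - [0, 1.85, 2.51, 0, 0, 0, -0.85]
    - [0, 1.85, 2.51, 0, 0, 0, -0.85]
    - [0, 1.85, 2.51, 0, 0, 0, -0.85]
    - [0, 1.85, 2.51, 0, 0, 0, -0.85]
    - [0, 1.85, 2.51, 0, 0, 0, -0.85]
    - [0, 1.85, 2.51, 0, 0, 0, -0.85]
    - [0, 1.85, 2.51, 0, 0, 0, -0.85]
    - [0, 1.85, 2.51, 0, 0, 0, -0.85]
    - [0, 1.85, 2.51, 0, 0, 0, -0.85]
    - [0, 1.85, 2.51, 0, 0, 0, -0.85]
    - [0, 1.85, 2.51, 0, 0, 0, -0.85]
    - [0, 1.85, 2.51, 0, 0, 0, -0.85]
    - [0, 1.85, 2.51, 0, 0, 0, -0.85]
    - [0, 1.85, 2.51, 0, 0, 0, -0.85]
    - [0, 1.85, 2.51, 0, 0, 0, -0.85]
    - [0, 1.85, 2.51, 0, 0, 0, -0.85]
    - [0, 1.85, 2.51, 0, 0, 0, -0.85]
    - [0, 1.85, 2.51, 0, 0, 0, -0.85]
    - [0, 1.85, 2.51, 0, 0, 0, -0.85]
    - [0, 1.85, 2.51, 0, 0, 0, -0.85]

```text
clock: 2.57
eef_pos: [553.5, -120.4, 231.5]
tool_rot: [2.881, 1.57, -0.273]
force: [-0.0, -1.7, -0.2]
width: 0.6
```

```bash
python3 - <<'E'
from h import *
from scipy.spatial.transform import Rotation as R
s=ctrl.read_state(); M=R.from_euler('xyz',s['tool_rot']).as_matrix();print(M.round(3), s['eef_pos'],s['clock'],s['width'],s['force'])
im=ctrl.get_image("wrist"); cv2.imwrite("pics/w1.png",im)
c=ctrl.calibration("wrist"); print(c)
E
```

```text
[[ 0.    -0.013 -1.   ]
 [-0.    -1.     0.013]
 [-1.     0.    -0.   ]] [ 553.50598095 -120.44328088  231.52389029] 2.5667 0.5796151718428266 [-0.01097462 -1.65231333 -0.18099903]
{'fovy': 65.70646984690485, 'cx': 254.43659623079796, 'cy': 193.0292054572641, 'T_tool_cam': array([[-1.25991533e-06,  3.18779224e-01, -9.47828997e-01,
        -1.42411524e+02],
       [ 9.99999679e-01,  7.59744963e-04,  2.54192471e-04,
         1.53121639e-01],
       [ 8.01139585e-04, -9.47828692e-01, -3.18779122e-01,
        -8.27249576e+01],
       [ 0.00000000e+00,  0.00000000e+00,  0.00000000e+00,
         1.00000000e+00]])}
```

View pics/w1.png

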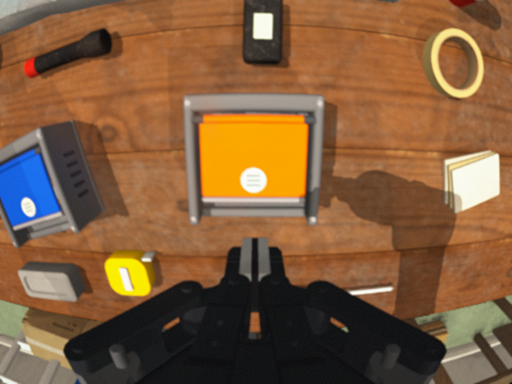

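```bash
cat >> h.py <<'E'
from scipy.spatial.transform import Rotation as R
def wp(u,v,z,s):
    c=ctrl.calibration("wrist"); T=np.array(c["T_tool_cam"]); f=192/np.tan(np.radians(c["fovy"])/2)
    a=np.array([u-c["cx"],v-c["cy"]]); r=np.hypot(*a); th=r/f
    d=np.array([a[0]/r*np.sin(th),-a[1]/r*np.sin(th),-np.cos(th)])
    M=R.from_euler('xyz',s['tool_rot']).as_matrix(); o=M@T[:3,3]+s['eef_pos']; d=M@T[:3,:3]@d
    return o+d*(z-o[2])/d[2]
E
python3 - <<'E'
from h import *
s=ctrl.read_state()
for q in [(253.5,180,83),(199,116,82),(308,116,82),(203,201,80),(306,201,80)]: print(q,wp(*q,s).round(1))
E
```

```text
(253.5, 180, 83) [ 557.8 -111.    83. ]
(199, 116, 82) [623.6 -57.7  82. ]
(308, 116, 82) [ 623. -165.   82.]
(203, 201, 80) [534.1 -57.1  80. ]
(306, 201, 80) [ 533.7 -166.6   80. ]
```

```bash
python3 - <<'E'
from h import *
s=ctrl.read_state(); print(s['eef_pos'],s['clock'],abs(s['qd']).max())
im=ctrl.get_image("wrist"); cv2.imwrite("pics/w2.png",im)
b=ctrl.get_image("side"); t=ctrl.get_image("top"); cv2.imwrite("pics/top2.png",t)
c=b[60:210,190:350]; cv2.imwrite("pics/s2.png",cv2.resize(c,None,fx=4,fy=4,interpolation=cv2.INTER_CUBIC))
s=ctrl.read_state(); print(s['eef_pos'],s['clock'],abs(s['qd']).max())
cv2.imwrite("pics/w2c.png",cv2.resize(im[80:240,180:340],None,fx=3.7,fy=3.7,interpolation=cv2.INTER_CUBIC))
for P in [(554,-121,83),(558,-111,83),s['eef_pos']]: print(P,w2p(P,"side"),w2p(P,"top"))
E
```

```text
[ 558.13856821 -112.6470265   231.43714725] 2.6167 0.14049974655167857
[ 552.90996655 -120.99895134  231.19221392] 2.7667 0.036967154863326426
(554, -121, 83) [256.92916474 161.38494018] [338.74265717 169.56811007]
(558, -111, 83) [255.15170249 162.80209946] [334.95542202 168.21105013]
[ 552.90996655 -120.99895134  231.19221392] [256.66635818 120.15058681] [352.59455319 153.65143319]
```

View pics/s2.png

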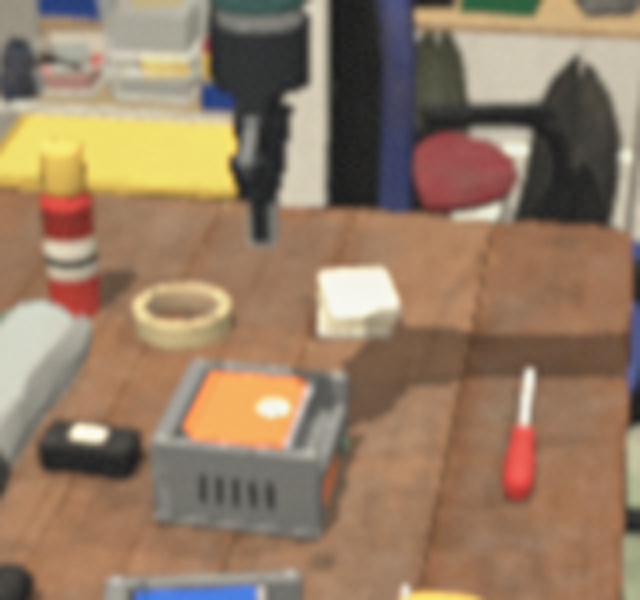

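View pics/w2c.png

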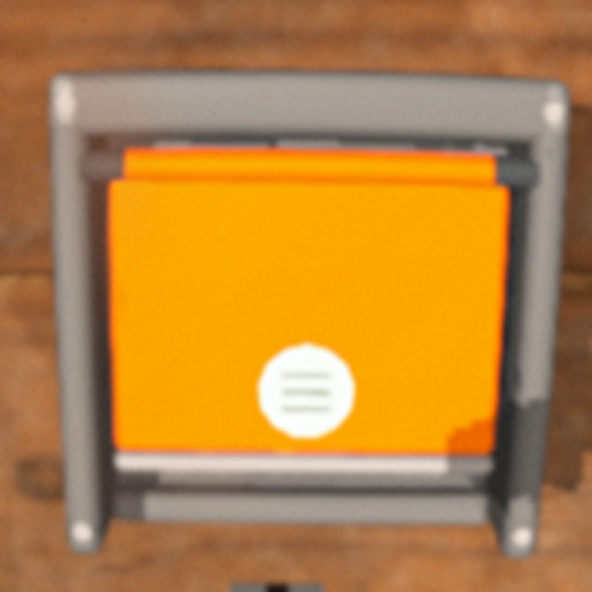

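View pics/top2.png

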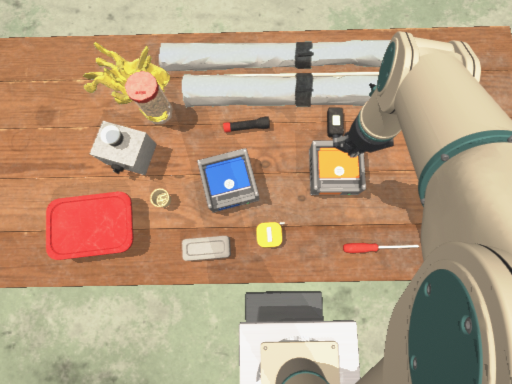

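```bash
python3 - <<'E'
from h import *
s=ctrl.read_state(); print(s['eef_pos'],s['clock'],abs(s['qd']).max())
im=ctrl.get_image("wrist")
g=im.min(2); sub=g[150:215,230:290]; m=(sub>200).astype(np.uint8)
n,l,st,ce=cv2.connectedComponentsWithStats(m)
i=[k for k in range(1,n) if 200<st[k,4]<900]
for k in i:
    u,v=ce[k]+[230,150]; print(st[k],u,v,wp(u,v,83,s))
cv2.imwrite("pics/w3.png",im)
E
```

```text
[ 552.90996655 -120.99895134  231.19221392] 2.7667 0.036967154863326426
[ 12  18  24  24 465] 253.5032258064516 179.78709677419354 [ 552.08011688 -120.15007074   83.        ]
```

Request:
arm_command:
  series:
    - [0, 0, 0, -2, 0, 0, 0]
    - [0, 0, 0, -2.5, 0, 0, 0]
    - [0, 0, 0, -2.5, 0, 0, 0]
    - [0, 0, 0, -2, 0, 0, 0]
    - [0, 0, 0, -1.5, 0, 0, 0]
    - [0, 0, 0, -1, 0, 0, 0]
    - [0, 0, 0, -0.6, 0, 0, 0]
    - [0, 0, 0, -0.4, 0, 0, 0]
    - [0, 0, 0, -0.4, 0, 0, 0]
    - [0, 0, 0, 0, 0, 0, 0]
    - [0, 0, 0, 0, 0, 0, 0]

```text
clock: 3.73
eef_pos: [553.0, -122.0, 102.8]
tool_rot: [2.926, 1.57, -0.228]
force: [0.3, -0.4, -0.1]
width: -0.3
```

Request:
arm_command:
  series:
    - [0, 0, 0.1, -0.3, 0, 0, 0]
    - [0, 0, 0, -0.4, 0, 0, 0]
    - [0, 0, 0, -0.3, 0, 0, 0]
    - [0, 0, 0, -0.3, 0, 0, 0]
    - [0, 0, 0, -0.2, 0, 0, 0]
    - [0, 0, 0, -0.2, 0, 0, 0]
    - [0, 0, 0, -0.2, 0, 0, 0]
    - [0, 0, 0, -0.2, 0, 0, 0]
    - [0, 0, 0, -0.2, 0, 0, 0]
    - [0, 0, 0, 0, 0, 0, 0]

```text
clock: 4.57
eef_pos: [552.6, -120.9, 79.3]
tool_rot: [0.429, 1.571, -2.725]
force: [-1.0, 0.8, 3.4]
width: -0.1
```

Request:
arm_command:
  series:
    - [0, 0, 0, -0.15, 0, 0, 0]
    - [0, 0, 0, -0.15, 0, 0, 0]
    - [0, 0, 0, -0.1, 0, 0, 0]
    - [0, 0, 0, -0.1, 0, 0, 0]
    - [0, 0, 0, 0, 0, 0, 0]

```text
clock: 4.98
eef_pos: [552.8, -120.9, 74.6]
tool_rot: [2.988, 1.57, -0.166]
force: [-0.8, 0.8, 3.6]
width: -0.5
```

Request:
arm_command:
  series:
    - [0, 0, 0, -0.1, 0, 0, 0]
    - [0, 0, 0, -0.05, 0, 0, 0]
    - [0, 0, 0, 0, 0, 0, 0]

```text
clock: 5.23
eef_pos: [553.0, -120.9, 73.6]
tool_rot: [3.07, 1.57, -0.084]
force: [-1.8, 0.5, 9.0]
width: -0.3
```

Request:
arm_command:
  series:
    - [0, 0, 0, 0.5, 0, 0, 0]
    - [0, 0, 0, 1, 0, 0, 0]
    - [0, 0, 0, 1.3, 0, 0, 0]
    - [0, 0, 0, 1.5, 0, 0, 0]
    - [0, 0, 0, 1.5, 0, 0, 0]
    - [0, 0, 0, 1.5, 0, 0, 0]
    - [0, 0, 0, 1.5, 0, 0, 0]
    - [0, 0, 0, 1.5, 0, 0, 0]
    - [0, -1, 0, 0.5, 0, 0, 0]
    - [0, -1.5, 0, 0, 0, 0, 0]
    - [0, -2, 0, 0, 0, 0, 0]
    - [0, -1.5, 0, 0, 0, 0, 0]
    - [0, -0.5, 0, 0, 0, 0, 0]
    - [0, 0, 0, 0, 0, 0, 0]
    - [0, 0, 0, 0, 0, 0, 0]

```text
clock: 6.48
eef_pos: [488.2, -120.9, 181.0]
tool_rot: [3.051, 1.57, -0.103]
force: [0.1, 0.2, -1.1]
width: -0.3
```

```bash
python3 - <<'E'
from h import *
s=ctrl.read_state(); print(s['eef_pos'],s['clock'],s['force'])
cv2.imwrite("pics/w4.png",ctrl.get_image("wrist"))
b=ctrl.get_image("side")
c=b[60:210,190:350]; cv2.imwrite("pics/s4.png",cv2.resize(c,None,fx=4,fy=4,interpolation=cv2.INTER_CUBIC))
print(w2p((546,-121,136),"side"))
E
```

```text
[ 488.18369129 -120.87135296  180.95109311] 6.4833 [ 0.10437974  0.1620194  -1.07727058]
[259.14357766 147.46543238]
```

View pics/s4.png

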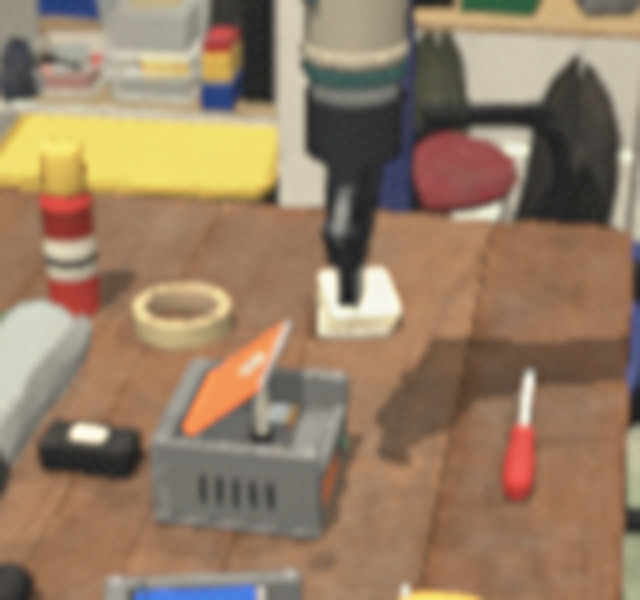

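View pics/w4.png

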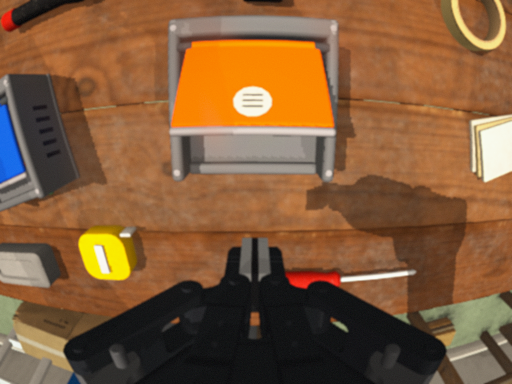

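Request:
arm_command:
  series:
    - [0, 0, 0, -1, 0, 0, 0]
    - [0, 0, 0, -1.5, 0, 0, 0]
    - [0, 0, 0, -1.5, 0, 0, 0]
    - [0, 0, 0, -1, 0, 0, 0]
    - [0, 0, 0, -0.7, 0, 0, 0]
    - [0, 0, 0, -0.2, 0, 0, 0]
    - [0, 1, 0, 0, 0, 0, 0]
    - [0, 1, 0, 0, 0, 0, 0]
    - [0, 1, 0, 0, 0, 0, 0]
    - [0, 0.5, 0, 0, 0, 0, 0]
    - [0, 0, 0, 0, 0, 0, 0]
    - [0, 0, 0, 0, 0, 0, 0]

```text
clock: 7.58
eef_pos: [522.5, -120.8, 121.9]
tool_rot: [0.366, 1.571, -2.787]
force: [0.1, 0.9, 0.1]
width: 0.0
```

```bash
python3 - <<'E'
from h import *
s=ctrl.read_state(); print(s['eef_pos'],s['clock'],s['force'])
cv2.imwrite("pics/w5.png",ctrl.get_image("wrist"))
b=ctrl.get_image("side")
c=b[90:200,210:310]; cv2.imwrite("pics/s5.png",cv2.resize(c,None,fx=5,fy=5,interpolation=cv2.INTER_CUBIC))
E
```

```text
[ 522.49479053 -120.82021563  121.90972988] 7.5833 [0.05303077 0.90855632 0.1387432 ]
```

View pics/s5.png

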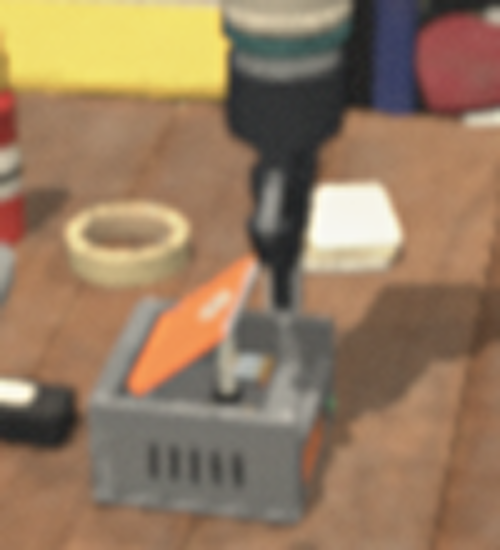

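View pics/w5.png

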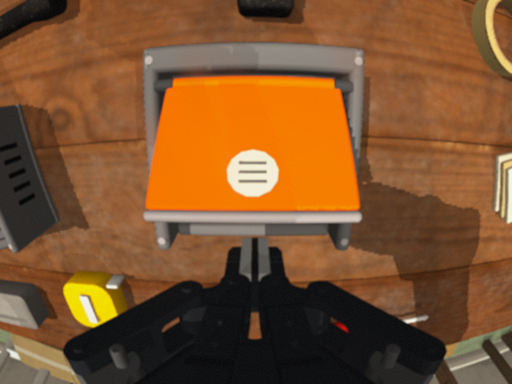

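Request:
arm_command:
  series:
    - [0, 0.6, 0, 0, 0, 0, 0]
    - [0, 0.5, 0, 0, 0, 0, 0]
    - [0, 0.6, 0, 0.5, 0, 0, 0]
    - [0, 0.6, 0, 0.6, 0, 0, 0]
    - [0, 0.7, 0, 0.5, 0, 0, 0]
    - [0, 0.7, 0, 0.4, 0, 0, 0]
    - [0, 0, 0, 0, 0, 0, 0]

```text
clock: 8.27
eef_pos: [562.7, -120.9, 143.2]
tool_rot: [3.027, 1.566, -0.126]
force: [0.9, 0.7, -0.1]
width: -0.4
```

```bash
python3 - <<'E'
from h import *
s=ctrl.read_state(); print(s['eef_pos'],s['clock'],s['force'])
b=ctrl.get_image("side")
c=b[90:200,210:310]; cv2.imwrite("pics/s6.png",cv2.resize(c,None,fx=5,fy=5,interpolation=cv2.INTER_CUBIC))
E
```

```text
[ 562.72994114 -120.86183431  143.20790054] 8.2667 [ 0.92696045  0.65809276 -0.08344334]
```

View pics/s6.png

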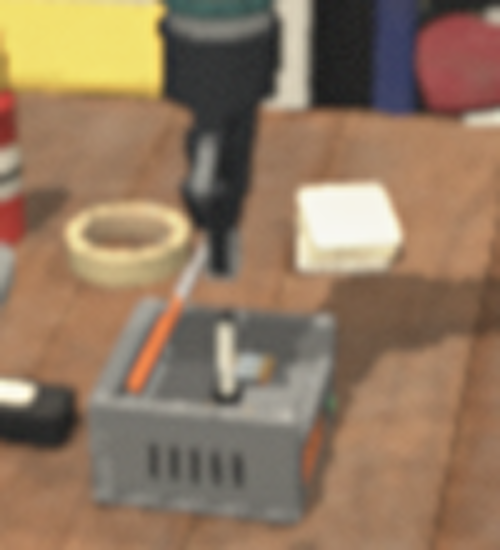

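Request:
arm_command:
  series:
    - [0, 0.7, 0, 0.3, 0, 0, 0]
    - [0, 0.7, 0, 0.25, 0, 0, 0]
    - [0, 0.7, 0, 0.2, 0, 0, 0]
    - [0, 0.6, 0, 0.15, 0, 0, 0]
    - [0, 0.5, 0, 0.05, 0, 0, 0]
    - [0, 0.4, 0, 0, 0, 0, 0]
    - [0, 0.2, 0, 0, 0, 0, 0]
    - [0, 0, 0, 0, 0, 0, 0]
    - [0, 0, 0, 0, 0, 0, 0]

```text
clock: 9.07
eef_pos: [597.6, -120.8, 151.1]
tool_rot: [-0.278, 1.571, 2.851]
force: [-0.5, 1.0, -0.5]
width: -0.1
```

```bash
python3 - <<'E'
from h import *
s=ctrl.read_state(); print(s['eef_pos'],s['clock'],s['force'])
b=ctrl.get_image("side")
c=b[90:200,210:310]; cv2.imwrite("pics/s7.png",cv2.resize(c,None,fx=5,fy=5,interpolation=cv2.INTER_CUBIC))
E
```

```text
[ 597.58177577 -120.78676294  151.10634251] 9.0667 [-0.46643317  1.00105769 -0.45318017]
```

View pics/s7.png

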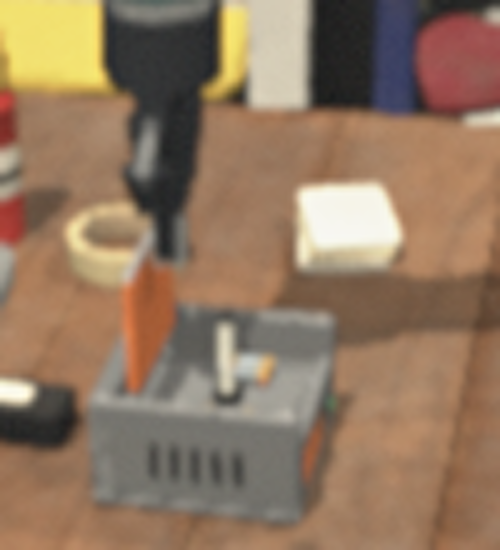

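Request:
arm_command:
  series:
    - [0, -0.5, 0, 0, 0, 0, 0]
    - [0, -1.5, 0, 0, 0, 0, 0]
    - [0, -2, 0, 0, 0, 0, 0]
    - [0, -2, 0, 0.5, 0, 0, 0]
    - [0, -2, 0, 1, 0, 0, 0]
    - [0, -1.5, 0, 1, 0, 0, 0]
    - [0, -0.5, 0, 0.5, 0, 0, 0]
    - [0, 0, 0, 0, 0, 0, 0]
    - [0, 0, 0, 0, 0, 0, 0]

```text
clock: 9.87
eef_pos: [498.6, -120.9, 181.7]
tool_rot: [3.045, 1.569, -0.108]
force: [1.4, -0.3, 0.7]
width: 0.2
```

```bash
python3 - <<'E'
from h import *
s=ctrl.read_state(); print(s['eef_pos'],s['clock'],s['force'])
cv2.imwrite("pics/w8.png",ctrl.get_image("wrist"))
b=ctrl.get_image("side");cv2.imwrite("pics/side8.png",b)
c=b[90:200,210:310]; cv2.imwrite("pics/s8.png",cv2.resize(c,None,fx=5,fy=5,interpolation=cv2.INTER_CUBIC))
for th in (1.3,1.57,1.7):
  for y in (-67,-175):
    print(th,y,(w2p((613-87*np.cos(th),y,80+87*np.sin(th)),"side")-[210,90])*5)
E
```

```text
[ 498.59453166 -120.86667056  181.72618656] 9.8667 [ 1.37583949 -0.25678397  0.66145761]
1.3 -67 [159.73598897 283.25850838]
1.3 -175 [196.22022831 206.40362671]
1.57 -67 [123.27011605 275.72233699]
1.57 -175 [162.072256   199.48825701]
1.7 -67 [105.77535681 275.29631316]
1.7 -175 [145.64661938 199.22798717]
```

View pics/s8.png

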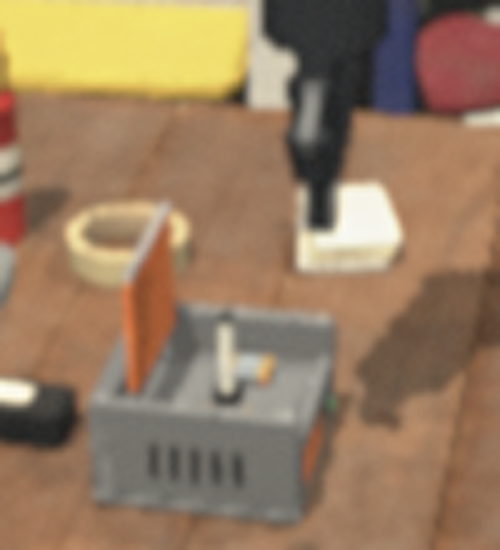

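View pics/side8.png

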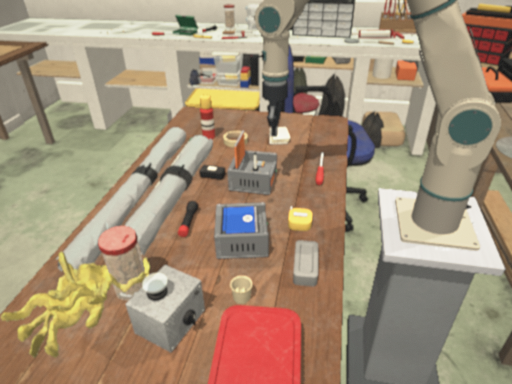

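View pics/w8.png

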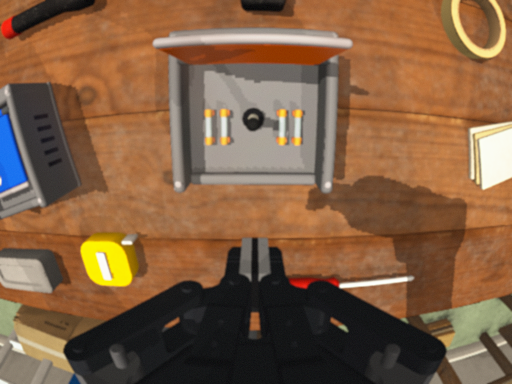

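The side view shows the orange hatch's edge running from (125,280) to (165,205) in the crop, which matches the prediction for about 1.55 rad. The white plunger stands popped out at (226,355). The blue hatch is shut and the bystanders look unmoved. I'm handing in.

```bash
python3 -c "
from cell import ctrl
print(ctrl.finish_job())"
```

```text
the job is handed in; nothing more can be done
None
```

The orange hatch is open and standing by itself at about 1.55 rad, judged from the side camera, with its latch plunger popped out. I handed the job in at about 10 s; it reported no verdict.

- **Press and pop:** I pressed the white pad with the shut fingers until the force reached about 9 N at the latch stop. On release the hatch popped ajar, which the pictures confirmed.
- **Swing open:** I pushed the free edge along its arc to about upright, with under 2 N on the tool at each check, then backed the fingers off. Nothing was pinched or lifted.
- **Last checks:** After I backed off, the side view showed the edge where about 1.55 rad predicts and the plunger up. The blue hatch looked shut and the loose things looked unmoved. I judged those two by eye and did not measure them.
- **One disagreement:** An early wrist-camera reading put the pad about 10 mm off because the arm was still settling. A repeat once it had nearly stopped agreed with the top camera to about 1 mm.

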